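Move burned-in modules to the carrying tray in order

ROBOT

A 6-joint arm with a two-finger parallel gripper is mounted at the origin on the work surface. World frame = base frame: x ahead of the robot, y to its left, z up, the work surface at z = 0. Lengths are in m, angles in rad, forces in N, time in s.
With the tool pointing down it reaches from about 0.3 to 0.825 m from the base axis. Payload 5.4 kg.
Tool frame: the origin (TCP) lies at the very end of the fingers, on their centre line; the grasp point (between the pads) lies 19 mm behind it; z points along the fingers, y is the line along which they close (so a half turn about z gives the same grasp; the last joint's range is limited). The gripper opens to 92 mm and grips with 3 to 60 N. Pads are 20 mm wide; open, the fingers measure 128 mm over their backs; the gripper's body (75 mm by 189 mm) begins 69 mm behind the grasp point.
Start: joints at [1.046, 0.158, 1.597, -0, 1.386, -0.21], TCP at [0.178, 0.547, 0.215] pointing down, gripper open.
Joint ranges: [-2.91, 2.91], [-0.94, 2.29], [0.18, 2.7], [-1.29, 4.43], [0.17, 2.64], [-3, 3]. Speed limits (rad/s): [2.57, 2.57, 3.14, 3.14, 3.14, 3.14].

INTERFACE

Orientations are given as a rotation vector (axis times angle).
In Python, from workcell import bot gives the robot as it stands. Calls block until the motion is done:
- bot.goto(position, orientation): joint-space move of the TCP to a pose.
- bot.line_to(position, rot=None, max_speed=0.15): straight line of the TCP; rot=None keeps the orientation; max_speed is the mean speed in m/s.
- bot.set_joints(angles): joint-space move.
- bot.set_gripper(opening, newtons=None): opening from 0.0 (shut) to 1.0 (fully open); newtons is the grip in N (None keeps the last); returns when the fingers have stopped.
- bot.hold(seconds).
- bot.inverse_kinematics(position, orientation): joint angles nearest the present ones, or None.
- bot.read_camera(name): name is "scene" or "top" or "wrist"; returns a dict with "pixels" (420x560x3 uint8, blue, green, red), "fx", "fy", "cx", "cy" (pixels), "R" (3x3) and "t" (3): a world point X has camera coordinates R X + t. Camera axes: x right, y down, z forward; pixel columns grow to the right and rows downward; lengths in m; the calibration is good to about 2 mm. A picture is of the moment at which its call begins. There is no depth.
A pose or a line that the arm cannot do raises bot.MotionError and nothing moves.
- bot.job_done(): hands the job in; it is judged then, once.
Readings, each from a call of its own:
- bot.current_clock(): time.
- bot.current_joints(): joint angles.
- bot.current_joint_vel(): joint speeds.
- bot.current_effort(): joint torques, N m.
- bot.current_ee_pos(): TCP position.
- bot.current_tool_rot(): TCP orientation.
- bot.current_contact_force(): force on the tool from outside, world axes, zero at the start.
- bot.current_ft_torque(): the same for the moment, N m.
- bot.current_opening(): opening from 0.0 (shut) to 1.0 (fully open).
- bot.current_grip_force(): force on a finger pad.
Only numpy, scipy, OpenCV 4.12 (cv2) and the standard library are available. Lean on these libraries where they do the work, as an engineer would, in place of code of your own. Each camera call takes 0.05 s, during which the arm holds its last target. There are 200 camera calls.

TASK

Move the four modules from the aluminium burn-in rack to the black carrying tray, keeping their order as counted from each rack's pull handle: the module next to the burn-in rack's handle goes into the tray's place next to the tray's handle, and so on to the last, so that the burn-in log still fits. Take them across one at a time in any sequence, each straight to its own place without parking it or trying another place, and set it down upright and square on the floor of its place without dropping it. Leave the things standing about on the bench where they are.

Things in the scene. Friction and masses are not known exactly. Their poses are not given: they have to be found in the camera images.
- burnin_rack: aluminium rack, fixed: a row of four open-topped places along its x, full. Origin: centre of underside. Steel pull handle (loop, 16 mm high) at its -x end (towards robot), out to x -182 mm. Places 1-4 from the handle: x -102, -34, 34, 102 mm, y 0; inside 62 (x) by 60 (y) mm, floor 4 mm above bench, walls and 6 mm dividers up to 18 mm. Black socket rail on its +y side to y 48, 17 mm high.
- tray: black plastic carrying tray, fixed: a row of four open-topped places along its x, empty. Origin: centre of underside. Black pull handle (loop, 16 mm high) at its +x end (away from robot), out to x +182 mm. Places 1-4 from the handle: x 102, 34, -34, -102 mm, y 0; inside 62 (x) by 60 (y) mm, floor 4 mm above bench, walls and 6 mm dividers up to 18 mm. 71 mm wide outside.
- power_module: black finned heat-sink module, 44 mm (x) by 44 mm (y), 66 mm high, with a white connector in the middle of its top up to 76 mm; stands in a place of the burn-in rack. Origin: centre of its underside, z up, y roughly across the row. Grip along y (across the row), fingertips 20 mm or more above its underside to clear the walls. Its fins end in its two y faces, which can be gripped. About 0.22 kg.
- capacitor: round plain aluminium can (capacitor), 42 mm across, body 70 mm high, black top with two brass screw terminals up to 79 mm; stands in a place of the burn-in rack. Origin: centre of its underside, z up, y roughly across the row. Grip along y (across the row), fingertips 20 mm or more above its underside to clear the walls. About 0.16 kg.
- relay: off-white plastic relay block on a black foot, 40 mm (x) by 46 mm (y), 54 mm high (the lowest), six brass blades on top up to 62 mm; stands in a place of the burn-in rack. Origin: centre of its underside, z up, y roughly across the row. Grip along y (across the row), fingertips 20 mm or more above its underside to clear the walls. About 0.12 kg.
- interface_box: painted grey metal box, 38 mm (x) by 46 mm (y), 62 mm high, with two round dark connectors on top, up to 73 mm; stands in a place of the burn-in rack. Origin: centre of its underside, z up, y roughly across the row. Grip along y (across the row), fingertips 20 mm or more above its underside to clear the walls. About 0.18 kg.
- solder_reel: bystander: standing reel of solder, 56 mm across, 50 mm high, on the bench between the racks. Origin: centre of its underside.
- flux_bottle: bystander: small white bottle with black cap, 32 mm across, 85 mm high, standing on the bench beyond the reel. Origin: centre of its underside.
- screwdriver: bystander: screwdriver, 160 mm long, lying on the bench beyond the racks.
Mind the look-alikes: they are no part of the job. Leave any pink look-alike of the relay alone.

How it is judged:
At the end, for the whole second after the job is handed in: Each tray place holds one module, in the handle-to-handle order: underside on the floor (under 10 mm above the tray's underside), centre within 18 mm of the place's centre along each tray axis, upright within 7 degrees, square-sided ones square within 20 degrees, at rest and released (((x of power_module in the frame of tray between 0.084 and 0.12 m and y of power_module in the frame of tray between -0.018 and 0.018 m and z of power_module in the frame of tray below 0.01 m) or (x of capacitor in the frame of tray between 0.084 and 0.12 m and y of capacitor in the frame of tray between -0.018 and 0.018 m and z of capacitor in the frame of tray below 0.01 m) or (x of relay in the frame of tray between 0.084 and 0.12 m and y of relay in the frame of tray between -0.018 and 0.018 m and z of relay in the frame of tray below 0.01 m) or (x of interface_box in the frame of tray between 0.084 and 0.12 m and y of interface_box in the frame of tray between -0.018 and 0.018 m and z of interface_box in the frame of tray below 0.01 m)) and ((x of power_module in the frame of tray between 0.016 and 0.052 m and y of power_module in the frame of tray between -0.018 and 0.018 m and z of power_module in the frame of tray below 0.01 m) or (x of capacitor in the frame of tray between 0.016 and 0.052 m and y of capacitor in the frame of tray between -0.018 and 0.018 m and z of capacitor in the frame of tray below 0.01 m) or (x of relay in the frame of tray between 0.016 and 0.052 m and y of relay in the frame of tray between -0.018 and 0.018 m and z of relay in the frame of tray below 0.01 m) or (x of interface_box in the frame of tray between 0.016 and 0.052 m and y of interface_box in the frame of tray between -0.018 and 0.018 m and z of interface_box in the frame of tray below 0.01 m)) and ((x of power_module in the frame of tray between -0.052 and -0.016 m and y of power_module in the frame of tray between -0.018 and 0.018 m and z of power_module in the frame of tray below 0.01 m) or (x of capacitor in the frame of tray between -0.052 and -0.016 m and y of capacitor in the frame of tray between -0.018 and 0.018 m and z of capacitor in the frame of tray below 0.01 m) or (x of relay in the frame of tray between -0.052 and -0.016 m and y of relay in the frame of tray between -0.018 and 0.018 m and z of relay in the frame of tray below 0.01 m) or (x of interface_box in the frame of tray between -0.052 and -0.016 m and y of interface_box in the frame of tray between -0.018 and 0.018 m and z of interface_box in the frame of tray below 0.01 m)) and ((x of power_module in the frame of tray between -0.12 and -0.084 m and y of power_module in the frame of tray between -0.018 and 0.018 m and z of power_module in the frame of tray below 0.01 m) or (x of capacitor in the frame of tray between -0.12 and -0.084 m and y of capacitor in the frame of tray between -0.018 and 0.018 m and z of capacitor in the frame of tray below 0.01 m) or (x of relay in the frame of tray between -0.12 and -0.084 m and y of relay in the frame of tray between -0.018 and 0.018 m and z of relay in the frame of tray below 0.01 m) or (x of interface_box in the frame of tray between -0.12 and -0.084 m and y of interface_box in the frame of tray between -0.018 and 0.018 m and z of interface_box in the frame of tray below 0.01 m)) and angle between each of power_module, capacitor, relay, interface_box's own z axis and vertical below 0.12 rad and linear speed of each of power_module, capacitor, relay, interface_box below 0.02 m/s and (angle between the x axis of power_module and the x axis of tray, either way round below 0.35 rad or angle between the x axis of power_module and the y axis of tray, either way round below 0.35 rad) and (angle between the x axis of relay and the x axis of tray, either way round below 0.35 rad or angle between the x axis of relay and the y axis of tray, either way round below 0.35 rad) and (angle between the x axis of interface_box and the x axis of tray, either way round below 0.35 rad or angle between the x axis of interface_box and the y axis of tray, either way round below 0.35 rad) and contact force between each of power_module, capacitor, relay, interface_box and the fingers below 0.1 N); the robot touches nothing.
It fails at once if a module is set in a tray place while the burn-in place of the same number, counted from the handles, is still occupied (so it is not its own place) ((((x of power_module in the frame of tray between 0.084 and 0.12 m and y of power_module in the frame of tray between -0.018 and 0.018 m and z of power_module in the frame of tray below 0.012 m) or (x of capacitor in the frame of tray between 0.084 and 0.12 m and y of capacitor in the frame of tray between -0.018 and 0.018 m and z of capacitor in the frame of tray below 0.012 m) or (x of relay in the frame of tray between 0.084 and 0.12 m and y of relay in the frame of tray between -0.018 and 0.018 m and z of relay in the frame of tray below 0.012 m) or (x of interface_box in the frame of tray between 0.084 and 0.12 m and y of interface_box in the frame of tray between -0.018 and 0.018 m and z of interface_box in the frame of tray below 0.012 m)) and ((x of power_module in the frame of burnin_rack between -0.12 and -0.084 m and y of power_module in the frame of burnin_rack between -0.018 and 0.018 m and z of power_module in the frame of burnin_rack below 0.02 m) or (x of capacitor in the frame of burnin_rack between -0.12 and -0.084 m and y of capacitor in the frame of burnin_rack between -0.018 and 0.018 m and z of capacitor in the frame of burnin_rack below 0.02 m) or (x of relay in the frame of burnin_rack between -0.12 and -0.084 m and y of relay in the frame of burnin_rack between -0.018 and 0.018 m and z of relay in the frame of burnin_rack below 0.02 m) or (x of interface_box in the frame of burnin_rack between -0.12 and -0.084 m and y of interface_box in the frame of burnin_rack between -0.018 and 0.018 m and z of interface_box in the frame of burnin_rack below 0.02 m))) or (((x of power_module in the frame of tray between 0.016 and 0.052 m and y of power_module in the frame of tray between -0.018 and 0.018 m and z of power_module in the frame of tray below 0.012 m) or (x of capacitor in the frame of tray between 0.016 and 0.052 m and y of capacitor in the frame of tray between -0.018 and 0.018 m and z of capacitor in the frame of tray below 0.012 m) or (x of relay in the frame of tray between 0.016 and 0.052 m and y of relay in the frame of tray between -0.018 and 0.018 m and z of relay in the frame of tray below 0.012 m) or (x of interface_box in the frame of tray between 0.016 and 0.052 m and y of interface_box in the frame of tray between -0.018 and 0.018 m and z of interface_box in the frame of tray below 0.012 m)) and ((x of power_module in the frame of burnin_rack between -0.052 and -0.016 m and y of power_module in the frame of burnin_rack between -0.018 and 0.018 m and z of power_module in the frame of burnin_rack below 0.02 m) or (x of capacitor in the frame of burnin_rack between -0.052 and -0.016 m and y of capacitor in the frame of burnin_rack between -0.018 and 0.018 m and z of capacitor in the frame of burnin_rack below 0.02 m) or (x of relay in the frame of burnin_rack between -0.052 and -0.016 m and y of relay in the frame of burnin_rack between -0.018 and 0.018 m and z of relay in the frame of burnin_rack below 0.02 m) or (x of interface_box in the frame of burnin_rack between -0.052 and -0.016 m and y of interface_box in the frame of burnin_rack between -0.018 and 0.018 m and z of interface_box in the frame of burnin_rack below 0.02 m))) or (((x of power_module in the frame of tray between -0.052 and -0.016 m and y of power_module in the frame of tray between -0.018 and 0.018 m and z of power_module in the frame of tray below 0.012 m) or (x of capacitor in the frame of tray between -0.052 and -0.016 m and y of capacitor in the frame of tray between -0.018 and 0.018 m and z of capacitor in the frame of tray below 0.012 m) or (x of relay in the frame of tray between -0.052 and -0.016 m and y of relay in the frame of tray between -0.018 and 0.018 m and z of relay in the frame of tray below 0.012 m) or (x of interface_box in the frame of tray between -0.052 and -0.016 m and y of interface_box in the frame of tray between -0.018 and 0.018 m and z of interface_box in the frame of tray below 0.012 m)) and ((x of power_module in the frame of burnin_rack between 0.016 and 0.052 m and y of power_module in the frame of burnin_rack between -0.018 and 0.018 m and z of power_module in the frame of burnin_rack below 0.02 m) or (x of capacitor in the frame of burnin_rack between 0.016 and 0.052 m and y of capacitor in the frame of burnin_rack between -0.018 and 0.018 m and z of capacitor in the frame of burnin_rack below 0.02 m) or (x of relay in the frame of burnin_rack between 0.016 and 0.052 m and y of relay in the frame of burnin_rack between -0.018 and 0.018 m and z of relay in the frame of burnin_rack below 0.02 m) or (x of interface_box in the frame of burnin_rack between 0.016 and 0.052 m and y of interface_box in the frame of burnin_rack between -0.018 and 0.018 m and z of interface_box in the frame of burnin_rack below 0.02 m))) or (((x of power_module in the frame of tray between -0.12 and -0.084 m and y of power_module in the frame of tray between -0.018 and 0.018 m and z of power_module in the frame of tray below 0.012 m) or (x of capacitor in the frame of tray between -0.12 and -0.084 m and y of capacitor in the frame of tray between -0.018 and 0.018 m and z of capacitor in the frame of tray below 0.012 m) or (x of relay in the frame of tray between -0.12 and -0.084 m and y of relay in the frame of tray between -0.018 and 0.018 m and z of relay in the frame of tray below 0.012 m) or (x of interface_box in the frame of tray between -0.12 and -0.084 m and y of interface_box in the frame of tray between -0.018 and 0.018 m and z of interface_box in the frame of tray below 0.012 m)) and ((x of power_module in the frame of burnin_rack between 0.084 and 0.12 m and y of power_module in the frame of burnin_rack between -0.018 and 0.018 m and z of power_module in the frame of burnin_rack below 0.02 m) or (x of capacitor in the frame of burnin_rack between 0.084 and 0.12 m and y of capacitor in the frame of burnin_rack between -0.018 and 0.018 m and z of capacitor in the frame of burnin_rack below 0.02 m) or (x of relay in the frame of burnin_rack between 0.084 and 0.12 m and y of relay in the frame of burnin_rack between -0.018 and 0.018 m and z of relay in the frame of burnin_rack below 0.02 m) or (x of interface_box in the frame of burnin_rack between 0.084 and 0.12 m and y of interface_box in the frame of burnin_rack between -0.018 and 0.018 m and z of interface_box in the frame of burnin_rack below 0.02 m)))).
It fails at once if a module is put down anywhere other than in the two racks ((height (world z) of power_module below 0.03 m and contact force between power_module and the fingers below 0.1 N and not (x of power_module in the frame of burnin_rack between -0.16 and 0.16 m and y of power_module in the frame of burnin_rack between -0.05 and 0.05 m) and not (x of power_module in the frame of tray between -0.16 and 0.16 m and y of power_module in the frame of tray between -0.05 and 0.05 m)) or (height (world z) of capacitor below 0.03 m and contact force between capacitor and the fingers below 0.1 N and not (x of capacitor in the frame of burnin_rack between -0.16 and 0.16 m and y of capacitor in the frame of burnin_rack between -0.05 and 0.05 m) and not (x of capacitor in the frame of tray between -0.16 and 0.16 m and y of capacitor in the frame of tray between -0.05 and 0.05 m)) or (height (world z) of relay below 0.03 m and contact force between relay and the fingers below 0.1 N and not (x of relay in the frame of burnin_rack between -0.16 and 0.16 m and y of relay in the frame of burnin_rack between -0.05 and 0.05 m) and not (x of relay in the frame of tray between -0.16 and 0.16 m and y of relay in the frame of tray between -0.05 and 0.05 m)) or (height (world z) of interface_box below 0.03 m and contact force between interface_box and the fingers below 0.1 N and not (x of interface_box in the frame of burnin_rack between -0.16 and 0.16 m and y of interface_box in the frame of burnin_rack between -0.05 and 0.05 m) and not (x of interface_box in the frame of tray between -0.16 and 0.16 m and y of interface_box in the frame of tray between -0.05 and 0.05 m))).
It fails at once if a module is dropped or flung (moves faster than 0.5 m/s while not held) ((linear speed of power_module above 0.5 m/s and contact force between power_module and the fingers below 0.2 N) or (linear speed of capacitor above 0.5 m/s and contact force between capacitor and the fingers below 0.2 N) or (linear speed of relay above 0.5 m/s and contact force between relay and the fingers below 0.2 N) or (linear speed of interface_box above 0.5 m/s and contact force between interface_box and the fingers below 0.2 N)).
It fails at once if the solder reel, flux bottle or screwdriver is shifted more than 25 mm (distance of any of solder_reel, flux_bottle, screwdriver from where it was at the start of the episode above 0.025 m).
It also fails if it takes over 128 s, if anything falls off the work surface, if the arm or the gripper's body presses on something with over 40 N, if the wrist force passes 120 N, or if a joint passes its speed limit or range.

## Working session

There is one attempt and no reset: what is moved stays moved. The work goes in short steps, each a Python script; the robot and the scene stay as the last script left them, time stands still between calls to the robot, and variables do not carry over. Pictures are saved under pics/ and viewed, at most 14 in all, crops included, and the job is handed in when it is done.

```bash
mkdir -p pics; ls; python3 - <<'E'
from workcell import bot
import cv2
for n in ("top","scene"):
    c=bot.read_camera(n); cv2.imwrite(f"pics/{n}0.png",c["pixels"]); print(n,c["fx"],c["cx"],c["cy"],c["R"],c["t"])
print(bot.current_tool_rot(),bot.current_clock())
E
```

```text
pics
top 439.7181044753364 274.6400887421347 218.38127552815914 [[ 0.00519507 -0.99995552 -0.00787214]
 [-0.98761329 -0.00389608 -0.15685919]
 [ 0.15682154  0.00858952 -0.9875896 ]] [0.00182095 0.60679095 0.83464294]
scene 427.9237055404132 276.68647432883694 206.19957561316696 [[-0.31302437  0.94969224 -0.01001962]
 [ 0.55031355  0.17276823 -0.81688808]
 [-0.7740612  -0.26121981 -0.57670917]] [ 0.18881809 -0.28159844  1.50272629]
[-4.92373885e-01 -3.10215495e+00  2.59680152e-03] 0.1
```

View pics/top0.png

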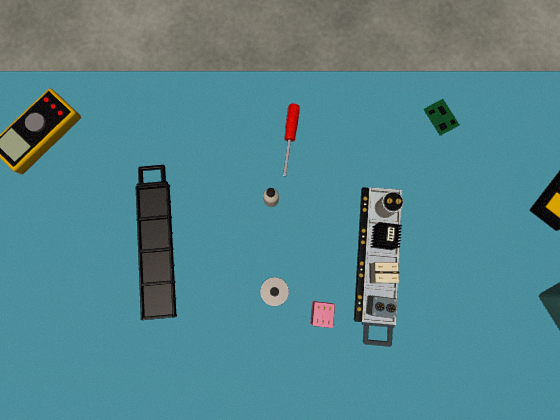

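View pics/scene0.png

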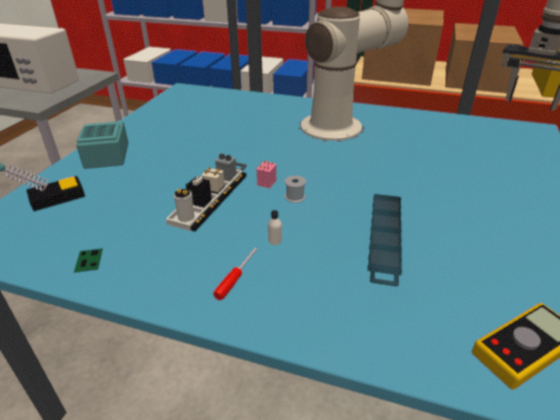

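The top view has the empty black tray at columns 137–175, rows 166–319, with its handle at the far end (152,175). The full aluminium rack is at columns 356–402, rows 187–345, with its handle at the near end (378,335). There are two relay-like things: a pink one at (323,314) standing loose on the bench, and an off-white one at (385,272) in the rack. The off-white one fits the description. I'll enlarge both racks to confirm and measure.

```bash
cat > h.py <<'E'
from workcell import bot
import numpy as np, cv2
from scipy.spatial.transform import Rotation as Ro
def cam(n,f=None):
    c=bot.read_camera(n)
    if f: cv2.imwrite(f"pics/{f}.png",c["pixels"]); np.savez(f"pics/{f}.npz",**{k:c[k] for k in("fx","fy","cx","cy","R","t")})
    return c
def load(f): return np.load(f"pics/{f}.npz")
def ray(c,u,v):
    R=np.array(c["R"]);t=np.array(c["t"])
    return -R.T@t, R.T@np.array([(u-c["cx"])/c["fx"],(v-c["cy"])/c["fy"],1])
def atz(c,u,v,z):
    o,d=ray(c,u,v); return o+d*(z-o[2])/d[2]
def proj(c,X):
    p=np.array(c["R"])@X+np.array(c["t"]); return np.array([c["fx"]*p[0]/p[2]+c["cx"],c["fy"]*p[1]/p[2]+c["cy"]])
def tri(a,b):
    "least-squares meeting point of rays (cam,u,v); returns point and miss distance"
    M=np.zeros((3,3));r=np.zeros(3);L=[]
    for c,u,v in (a,b):
        o,d=ray(c,u,v);d=d/np.linalg.norm(d);P=np.eye(3)-np.outer(d,d);M+=P;r+=P@o;L.append((o,P))
    X=np.linalg.solve(M,r); return X,sum(np.linalg.norm(P@(X-o)) for o,P in L)
def down(yaw):
    "tool pointing down with closing axis (tool y) at angle yaw from world y"
    return (Ro.from_euler('z',yaw)*Ro.from_rotvec([0,np.pi,0])).as_rotvec()
E
python3 - <<'E'
from h import *
cam("top","top1");cam("scene","scene1")
i=cv2.imread("pics/top1.png")
a=cv2.resize(i[160:355,120:200],None,fx=3,fy=3,interpolation=3);b=cv2.resize(i[160:355,345:425],None,fx=3,fy=3,interpolation=3)
s=cv2.resize(cv2.imread("pics/scene1.png")[140:240,155:255],None,fx=3,fy=3,interpolation=3)
s=cv2.copyMakeBorder(s,0,285,0,0,0)
cv2.imwrite("pics/crop1.png",np.hstack([a,b,s]))
c=load("top1")
for n,u,v,z in [("tray hand far",152,166,.016),("tray near R",176,317,.018),("tray near L",142,319,.018),("far L",137,186,.018),("far R",170,183,.018),
 ("rack hand near",378,345,.016),("rack FL",362,188,.017),("FR",402,191,.018),("NR",396,324,.018),("NL",356,321,.017)]:
    print(n,atz(c,u,v,z).round(3))
q=bot.current_ee_pos();R=Ro.from_rotvec(bot.current_tool_rot()).as_matrix();print(R.round(2))
w=cam("wrist");print(w["fx"],(-w["R"].T@w["t"]-q).round(3),w["R"].round(2))
E
```

```text
tray hand far [0.724 0.266 0.016]
tray near R [0.41  0.202 0.018]
tray near L [0.406 0.27  0.018]
far L [0.679 0.295 0.018]
far R [0.686 0.226 0.018]
rack hand near [ 0.358 -0.202  0.016]
rack FL [ 0.677 -0.178  0.017]
FR [ 0.671 -0.261  0.018]
NR [ 0.399 -0.238  0.018]
NL [ 0.404 -0.159  0.017]
[[-0.95  0.31 -0.  ]
 [ 0.31  0.95 -0.  ]
 [ 0.   -0.   -1.  ]]
292.8580773189255 [-0.068  0.023  0.17 ] [[ 0.31  0.95 -0.  ]
 [ 0.92 -0.3   0.26]
 [ 0.24 -0.08 -0.97]]
```

View pics/crop1.png

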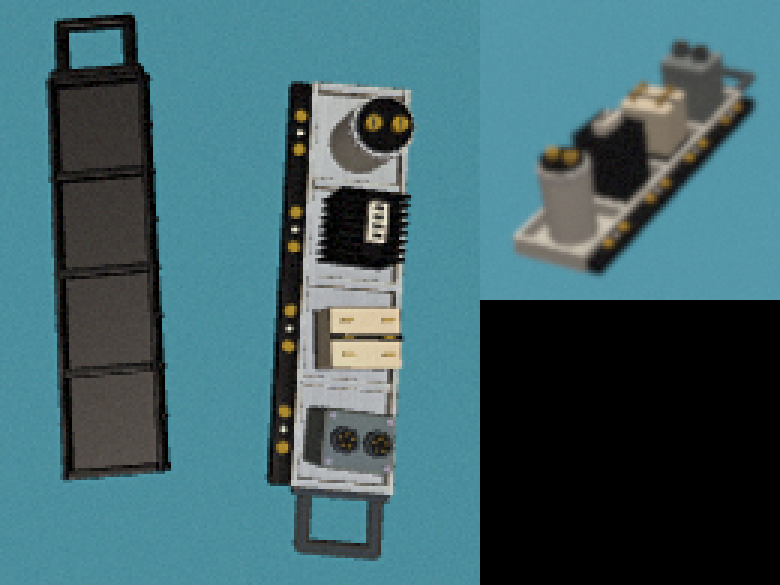

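The crop confirms it. From the rack handle the order is interface_box, relay (off-white), power_module, capacitor. The pink block stands outside the rack and is not part of the job. Next I'll take two wrist views over each rack.

```bash
python3 - <<'E'
from h import *
T=[]
for n,yaw,ps in (("t",.089,[(.63,.253),(.50,.241)]),("b",-.078,[(.50,-.208),(.63,-.219)])):
    for k,(x,y) in enumerate(ps):
        bot.goto([x,y,.2],down(yaw)); bot.hold(.2); c=cam("wrist",f"w{n}{k}")
        u,v=proj(c,np.array([.545,.247 if n=="t" else -.21,.03])); print(n,k,u,v,bot.current_joints().round(2))
        u=int(u); i=c["pixels"]; x0=min(max(u-70,0),420); print(x0)
        T.append(cv2.resize(i[:,x0:x0+140],(200,600),interpolation=3))
cv2.imwrite("pics/quad.png",np.hstack(T)); print(bot.current_clock())
E
```

```text
t 0 280.82666610725806 122.79908192159094 [ 0.21  0.43  1.29  0.    1.42 -1.46]
210
t 1 281.8273952444128 232.91457195607725 [ 0.23  0.12  1.67 -0.    1.35 -1.43]
211
b 0 280.52462676092097 233.5633151417215 [-0.62  0.08  1.71  0.    1.35 -2.11]
210
b 1 282.22018334881625 123.14636123205061 [-0.52  0.4   1.33 -0.    1.41 -2.01]
212
6.0167
```

View pics/quad.png

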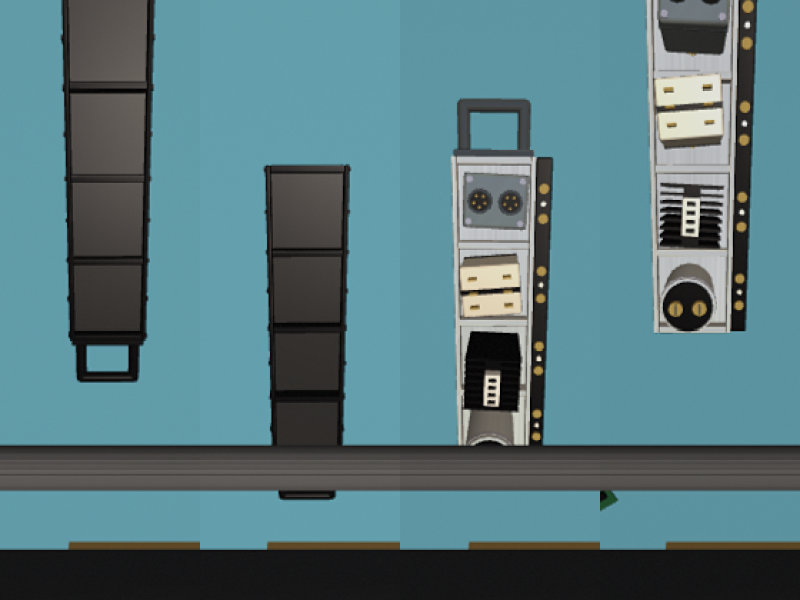

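The wrist views show the tray's divider tops (quad rows 90, 181 and 262 in view 1, and 251, 325 and 398 in view 2). They also show the rack's eight gold pins, which are visible in both rack views, and the modules' tops. The relay is turned by about +0.13 rad relative to the rack and the box by about -0.08. Now I'll triangulate.

```bash
cat > m.py <<'E'
from h import *
C={k:load(k) for k in("wt0","wt1","wb0","wb1","top1")}
O={"wt0":210,"wt1":211,"wb0":210,"wb1":212}
def P(k,x,y): return (C[k],O[k]+x*.7-.15,y*.7-.15) if k!="top1" else (C[k],345+x/3-.33,160+y/3-.33)
def go(n,ka,kb,A,B):
    R=[]
    for a,b in zip(A,B):
        X,e=tri(P(ka,*a),P(kb,*b)); R.append(X); print(n,(X*1000).round(1),"miss",round(e*1000,1))
    return np.array(R)
E
python3 - <<'E'
from m import *
tl=go("trayL","wt0","wt1",[(67,90),(68,182),(70,263)],[(69,252),(72,326),(74,399)])
tr=go("trayR","wt0","wt1",[(150,88),(149,179),(146,260)],[(147,250),(144,323),(143,397)])
p=go("pin","wb0","wb1",[(144,189),(144,219),(142,271),(140,298),(139,346),(138,370),(137,414),(136,436)],[(147,6),(146,43),(145,106),(143,146),(142,198),(141,226),(140,279),(139,305)])
go("relay","wb0","wb1",[(91,289)],[(89,110)])
go("power","wb0","wb1",[(91,388)],[(91,217)])
go("cap","wb1","top1",[(77,310),(98,310)],[(160,124),(133,122)])
go("box","wb0","top1",[(80,201),(110,201)],[(138,443),(105,439)])
m=(tl+tr)/2; print("tray ctr",m.mean(0).round(4),"yaw",np.arctan2(*(m[2]-m[0])[[1,0]]).round(3))
a=np.polyfit(p[:,0],p[:,1],1); print("rack pin mean",p.mean(0).round(4),"yaw",np.arctan(a[0]).round(3))
y=np.arctan(a[0]); 
for r in [(57,241),(129,242)]: print("div12",atz(*P("wb0",*r),.018).round(4))
for r in [(54,169),(129,171),(55,331),(130,331)]: print("div23/end",atz(*P("wb1",*r),.018).round(4))
E
```

```text
trayL [481.6 213.4   4.9] miss 0.8
trayL [551.4 219.6  -1.7] miss 1.2
trayL [618.3 227.2  13.1] miss 1.3
trayR [474.1 280.1   4.4] miss 1.4
trayR [542.8 287.3  -2.9] miss 0.8
trayR [609.7 291.6  14.6] miss 0.7
pin [ 428.2 -166.3   17.6] miss 0.7
pin [ 452.  -167.8   17.1] miss 1.4
pin [ 495.4 -171.3   17.7] miss 0.5
pin [ 523.  -172.9    2.4] miss 0.1
pin [ 564.3 -177.1   14.8] miss 0.1
pin [ 586.8 -179.3   16.6] miss 0.0
pin [ 631.9 -182.5   15.7] miss 0.2
pin [ 654.9 -184.7   16.1] miss 0.3
relay [ 500.6 -214.6   49.9] miss 0.4
power [ 573.1 -219.5   74.7] miss 0.8
cap [ 636.4 -234.1   83.6] miss 0.6
cap [ 639.8 -219.3   74.2] miss 1.3
box [ 433.3 -216.2   68.4] miss 0.8
box [ 435.3 -195.4   68.7] miss 1.6
tray ctr [0.5463 0.2532 0.0054] yaw 0.092
rack pin mean [ 0.5421 -0.1752  0.0147] yaw -0.082
div12 [ 0.4645 -0.2407  0.018 ]
div12 [ 0.47   -0.1807  0.018 ]
div23/end [ 0.5361 -0.2467  0.018 ]
div23/end [ 0.5424 -0.1868  0.018 ]
div23/end [ 0.6724 -0.2603  0.018 ]
div23/end [ 0.6777 -0.1939  0.018 ]
```

Box, capacitor, relay, power module and pin heights agree with the text. The tray heights scatter because I read dark edges by eye. I'll fit the tray pose to all the points, with its height free, and check with an enlarged overlay.

```bash
cat > fit.py <<'E'
from m import *
from scipy.optimize import least_squares
def grid(p,h=.068,w=.033):  # divider ends
    x,y,z,a=p; c,s=np.cos(a),np.sin(a)
    return {(i,j):np.array([x+c*u-s*v,y+s*u+c*v,z]) for i,u in zip(range(-2,3),(-.136,-.068,0,.068,.136)) for j,v in((0,-w),(1,w))}
obs=[("wt0",k,0,q) for k,q in zip((-1,0,1),[(67,90),(68,182),(70,263)])]+[("wt0",k,1,q) for k,q in zip((-1,0,1),[(150,88),(149,179),(146,260)])]\
 +[("wt1",k,0,q) for k,q in zip((-2,-1,0,1),[(66,167),(69,252),(72,326),(74,399)])]+[("wt1",k,1,q) for k,q in zip((-2,-1,0,1),[(149,167),(147,250),(144,323),(143,397)])]
def res(p):
    g=grid(p); return np.concatenate([proj(C[k],g[i,j])-P(k,*q)[1:] for k,i,j,q in obs])
E
python3 - <<'E'
from fit import *
f=least_squares(res,[.545,.25,.015,.09],loss="soft_l1"); print(f.x.round(4),np.abs(f.fun).max().round(2))
T=[]
for k in("wt0","wt1"):
    i=cv2.imread(f"pics/{k}.png");i=(255*(i/255.)**.6).astype(np.uint8)
    x0=O[k]+35;y0=(0,100)[k=="wt1"]
    s=4 if 0 else 2.7;i=cv2.resize(i[y0:y0+222,x0:x0+148],None,fx=s,fy=s,interpolation=3)
    for z,col in((f.x[2],(0,255,0)),(.018,(0,0,255))):
        for X in grid([f.x[0],f.x[1],z,f.x[3]]).values():
            u=(proj(C[k],X)-[x0,y0])*s+s/2; cv2.drawMarker(i,tuple(int(a) for a in u),col,0,11,1)
    T.append(i[:599,:399])
cv2.imwrite("pics/trayfit.png",np.hstack(T))
E
```

```text
[0.546  0.2531 0.0099 0.0972] 2.87
```

View pics/trayfit.png

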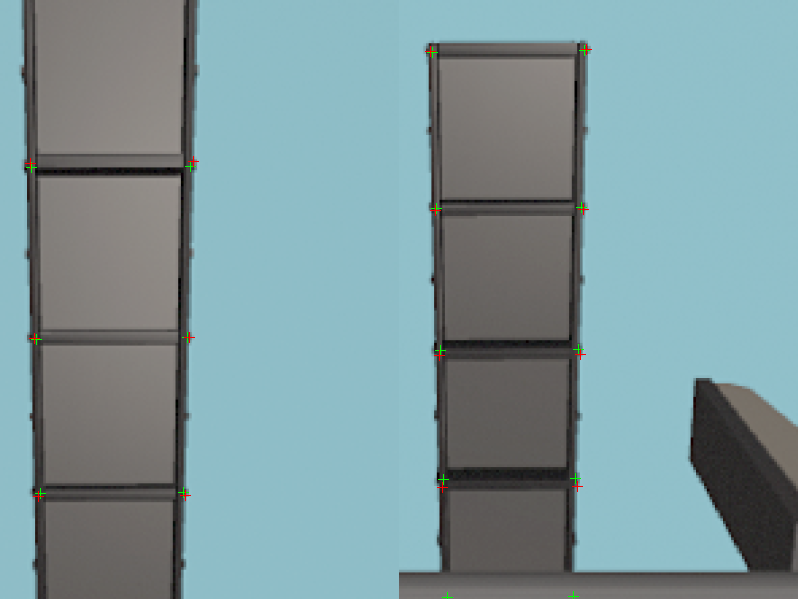

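With the height at 18 mm (red marks), every divider top in both views falls on the light strip centres, so the tray pose is good: centre (0.546, 0.253), yaw 0.094. The rack centre from pins and dividers is (0.539, -0.216), yaw -0.08, and the modules lie within 5 mm of their places. I'll move the box first.

```bash
cat > mv.py <<'E'
from h import *
TY=.094; TC=np.array([.546,.2531])
GZ=.028; UP=.165
def place(n): return TC+np.array([np.cos(TY),np.sin(TY)])*(.102,.034,-.034,-.102)[n-1]
def carry(n,xy,yaw,N=20,gz=GZ):
    bot.line_to([*xy,UP],down(yaw),.3); bot.set_gripper(1.)
    bot.line_to([*xy,gz],max_speed=.12); f0=bot.current_contact_force()
    bot.set_gripper(0.,N); bot.hold(.2); print("opening",bot.current_opening(),"grip",bot.current_grip_force(),"f",f0.round(1))
    bot.line_to([*xy,UP],max_speed=.12); print("lifted",bot.current_opening(),bot.current_grip_force(),bot.current_contact_force().round(1))
    p=place(n); bot.line_to([*p,UP],down(TY),.22); bot.hold(.3)
    bot.line_to([*p,gz+.012],max_speed=.1); bot.line_to([*p,gz+.0005],max_speed=.02); bot.hold(.2)
    print("down f",bot.current_contact_force().round(1),bot.current_ee_pos().round(4))
    bot.set_gripper(1.); bot.hold(.2); bot.line_to([*p,UP],max_speed=.12); print("t",bot.current_clock())
E
python3 - <<'E'
from mv import *
carry(1,(.4345,-.2065),-.12)
bot.goto([.50,.241,.2],down(TY)); bot.hold(.2); a=cam("wrist","v1")["pixels"]; b=cam("top","v1t")["pixels"]
cv2.imwrite("pics/v1c.png",np.hstack([a[40:340,150:420],cv2.resize(b[150:350,120:240],(180,300)),cv2.resize(b[150:350,330:450],(180,300))]))
E
```

```text
opening 0.5015554611189925 grip 19.989622235298157 f [-0.3  0.1  1.4]
lifted 0.4998962333521821 19.989233314990997 [ 0.3 -0.5 -1. ]
down f [-0.3 -0.3 -2.2] [0.6476 0.2627 0.0285]
t 18.0083
```

View pics/v1c.png

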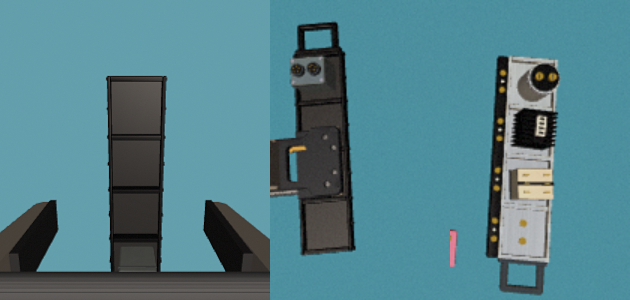

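The box stands upright in the far tray place next to the handle (crop pixel (313,72)), and rack place 1 is empty. The grip width was 46 mm, as expected. Now the relay.

```bash
python3 - <<'E'
from mv import *
carry(2,(.501,-.2143),.05)
carry(3,(.573,-.2195),-.08)
bot.goto([.50,-.1,.25],down(0)); bot.hold(.2); b=cam("top","v2t")["pixels"]
cv2.imwrite("pics/v2c.png",cv2.resize(b[150:360,120:420],(800,560),interpolation=3))
E
```

```text
opening 0.5011824428579007 grip 19.644610583782196 f [-0.6  0.7  0.7]
lifted 0.5058568717959686 19.649423360824585 [-0.   0.1 -1.2]
down f [-0.6 -0.1 -0.2] [0.5799 0.2563 0.0286]
t 31.625
opening 0.4844934264738754 grip 19.678507447242737 f [-0.2  0.2  0.1]
lifted 0.48282941648687344 19.68227595090866 [-0.4 -0.2 -2.4]
down f [ 0.9 -0.2 -2. ] [0.5122 0.25   0.0286]
t 44.375
```

View pics/v2c.png

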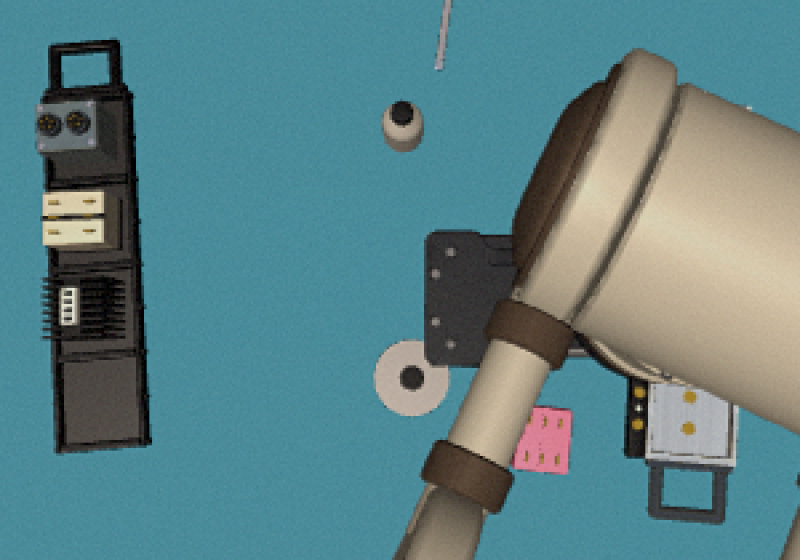

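Box (67,125), relay (73,217) and power module (83,308) stand in tray places 1–3, and the reel, bottle and pink block haven't moved. The capacitor is last.

```bash
python3 - <<'E'
from mv import *
from m import P
print(atz(*P("wb1",87.5,310),.083).round(4))
carry(4,(.6385,-.2262),-.08,15)
bot.goto([.40,.10,.30],down(TY)); bot.hold(.3); a=cam("top","v3")["pixels"]; s=cam("scene","v3s")["pixels"]
cv2.imwrite("pics/v3c.png",np.hstack([cv2.resize(a[150:350,120:420],(450,300)),cv2.resize(s[170:310,310:460],(320,300))]))
E
```

```text
[ 0.6374 -0.2268  0.083 ]
opening 0.44880914147554346 grip 14.999405890703201 f [ 0.  -0.4  0.3]
lifted 0.4542880993947 14.998932927846909 [-0.3 -0.2 -2.2]
down f [-0.1  0.  -2.3] [0.4445 0.2436 0.0286]
t 58.05
```

View pics/v3c.png

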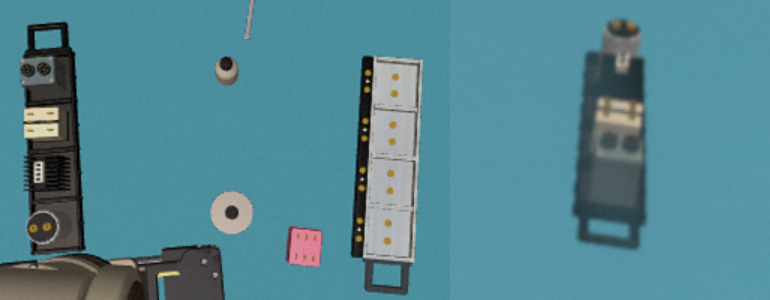

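The top view shows all four in order (box 37,70; relay 41,122; power module 40,172; capacitor 42,228), and the bystanders haven't moved. The scene crop is too blurred to judge height, so I'll check the seated tops by triangulating.

```bash
python3 - <<'E'
from mv import *
t,s=load("v3"),load("v3s"); T=[]
for k,c,(x0,y0,w,h),f in(("v3",t,(120,150,70,115),5),("v3s",s,(345,160,80,120),4.8)):
    i=cv2.resize(cv2.imread(f"pics/{k}.png")[y0:y0+h,x0:x0+w],None,fx=f,fy=f,interpolation=3); i=(255*(i/255.)**.7).astype(np.uint8)
    for n,z,dx,dy in((1,.066,.019,.023),(2,.058,.020,.023),(3,.070,.022,.022),(4,.074,.021,.021)):
        for zz,col in((z,(0,255,0)),(.004,(0,0,255))):
            q=[]
            for a,b in((1,1),(1,-1),(-1,-1),(-1,1)):
                r=np.array([[np.cos(TY),-np.sin(TY)],[np.sin(TY),np.cos(TY)]])@[a*dx,b*dy]
                q.append((proj(c,np.array([*(place(n)+r),zz]))-[x0,y0])*f+f/2)
            cv2.polylines(i,[np.int32(q)],True,col,1)
    T.append(i[:575])
cv2.imwrite("pics/chk.png",np.hstack(T)); print(T[0].shape,T[1].shape)
E
```

```text
(575, 350, 3) (575, 384, 3)
```

View pics/chk.png

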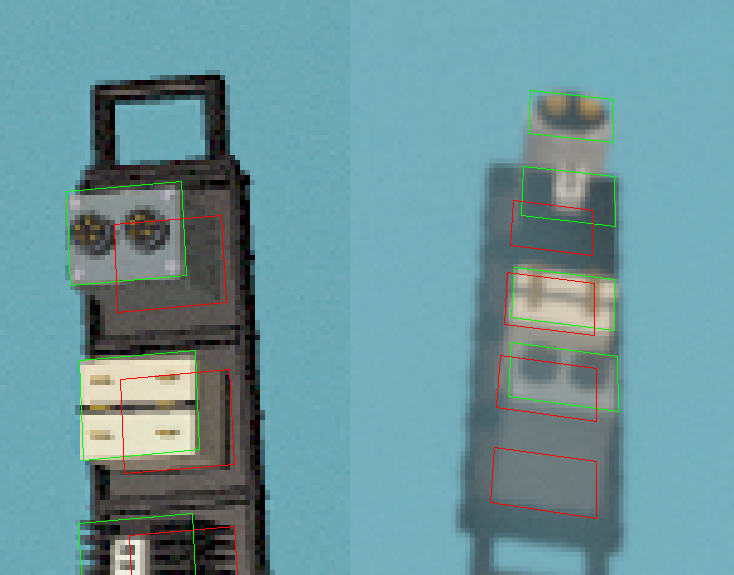

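In both views the tops land on the outlines predicted for modules standing on the tray floor, so all four are seated square and at the right height. The arm is clear, so I'm handing in.

```bash
python3 -c "
from workcell import bot
print(bot.job_done())"
```

```text
the job is handed in; nothing more can be done
None
```

All four modules are in the tray in handle-to-handle order (interface box, relay, power module, capacitor), checked upright and seated in two camera views, and the job is handed in at about 60 s of the 128 s limit; the judge's verdict was not shown.

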